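# Hang the lift-off door back on the spice locker

### The arm

A 6-joint arm with a two-finger parallel gripper is mounted at the origin on a cart in front of the work surface, level with it; the furniture and walls round the work are solid. World frame = base frame: x ahead of the robot, y to its left, z up, the work surface at z = 0. Lengths are in mm, angles in rad, forces in N, time in s.
With the tool pointing down it reaches from about 250 to 850 mm from the base axis. Payload 12.5 kg.
Tool frame: the origin (TCP) lies midway between the tips of the shut fingers; the grasp point (between the pads) lies 19 mm behind it; z points along the fingers, y is the line along which they close (so a half turn about z gives the same grasp; the last joint's range is limited). The gripper opens to 93 mm and grips with 3 to 60 N. Pads are 15 mm wide; open, the fingers measure 128 mm over their backs; the gripper's body (75 mm by 188 mm) begins 65 mm behind the grasp point.
Start: joints at [-1.406, 0.351, 1.652, -0, 1.139, -0.085], TCP at [135.986, -532.909, 218.633] pointing down, gripper open.
Joint ranges: [-2.75, 2.75], [-0.79, 2.1], [0.01, 2.65], [-1.57, 4.71], [0.07, 3.14], [-2.87, 2.87]. Speed limits (rad/s): [2.22, 2.22, 2.79, 3.14, 3.14, 3.14].

### API

Orientations are given as a unit quaternion [x, y, z, w].
In Python, from station import manip gives the robot as it stands. The module is installed in compiled form; this text tells all that it offers.
- The arm moves only by the shell command python3 -m jog 'ROWS' [FORCE]. ROWS is a JSON object of lists of equal length, an entry for each row: "jaw": the opening, from -1 (shut) to 1 (fully open); "linear": the shift along the tool's x, y, z in units of 30 mm (1.0 is 30 mm), a list of three; "twist": the turn, a rotation vector about the tool's x, y, z in degrees, a list of three. In form: {"jaw": [jaw, ...], "linear": [[tx, ty, tz], ...], "twist": [[wx, wy, wz], ...]}. A call has 1 to 12 rows; each row is the pose to reach, as a shift and turn from the pose commanded when the call began, along the tool's axes at that moment; what a row does not reach only later rows make up. A row lasts 1/10 s, in which the tool goes at most 50 mm and 8.59 degrees, less where a joint would pass 70% of its speed; a pose out of reach is approached as far as the arm can. A call with a gripper value outside its range is refused whole. The fingers move at their own pace and stop on an object; FORCE is the grip in N (left out, the last holds). Time passes only in rows, so rows that repeat a pose let the fingers close. It gives the time, the measured TCP pose, the force, the opening and the grip force at its end, in the units of the state.
- manip.observe(): the state, without advancing time (a new reading comes with each control period).
- manip.capture(name): name is "scene" or "side" or "wrist"; returns (picture, depth): 384x512x3 uint8, red, green, blue; 384x512 float32, mm along the optical axis (not along the pixel's ray), 0 where there is no reading.
- manip.camera_params(name): a dict with "K" (3x3 intrinsics, pixels), "D" ([k1, k2, p1, p2, k3] as OpenCV has them; the pictures are not rectified), "rvec" (rotation vector, rad) and "tvec" (3), from world to camera coordinates, as OpenCV has them; the wrist camera has in their place "T_tool_cam" (4x4, takes a point from camera to tool coordinates, whose origin is the TCP and whose axes are the flange's). Camera axes: x right, y down, z forward; pixel columns grow to the right and rows downward; lengths in mm; the calibration is good to about 2 mm. A picture is of the moment at which its call begins: read the wrist's pose just before it. camera_params takes no time and is no camera call.
- manip.close_job(): hands the job in; it is judged then, once.
The state is a dict: "clock": time; "qpos": joint angles; "qd": joint speeds; "joint_efforts": joint torques, N m; "tcp_pos": TCP position; "tcp_rot": TCP orientation; "wrist_force": force on the tool from outside, world axes, zero at the start; "torque": the same for the moment, N m; "opening": finger opening in mm; "finger_force": force on a finger pad.
Only numpy, scipy, OpenCV 4.12 (cv2) and the standard library are available. Lean on these libraries where they do the work, as an engineer would, in place of code of your own. Each camera call takes 0.05 s, during which the arm holds its last target. There are 200 camera calls.

### The job

The washed blue door of the spice locker stands in the white drying stand. Lift it out and, with the door standing open (square to the front or so), lower both of its sockets onto the two upright hinge pintles at the left of the locker front until it sits fully down; then let go and push the door shut against its rubber bumper, under the keeper tongue. The hinge bracket has been shifted sideways in its slots, so feel or look for where the pintles really are, and leave the jars, the sugar shaker and the little cup standing where they are.

Things in the scene. Friction and masses are not known exactly. Their poses are not given: they have to be found in the camera images.
- door: loose blue lift-off door, about 0.22 kg: panel 10 mm thick (own x -5 to 5), 153 long (own y -12 to -165), 145 tall (own z -10 to 135). Origin: on the socket axis at the underside of the lower socket; z up. Starts upright in the stand, sockets far end. Shut, its yaw equals the locker's; open square to the front, the locker's yaw minus pi/2. Best gripped at the top edge, 40 to 60 mm from the axis
- door_edge (a point): point in the door's mid-plane near its free edge, own (0, -145, 62) mm. Near it, at own z 75, a steel pull knob 16 mm across stands 14 mm proud of the outer (-x) face. Hung, the door swings freely with about 1 mm play and its free edge sags some 4 mm
- door_socket (a point): centre of the upper socket's underside, own (0, 0, 90) mm of the door. Two steel sockets on the door's own z axis, open right through: bore 10 mm, outer diameter 18, each 22 tall, at own z 0 to 22 and 90 to 112
- locker: fixed aluminium spice locker, 110 mm deep (x), 210 wide (y), 160 tall, open at the front, which faces own -x (front face at own x -55). Origin: centre of its underside; z up. On the front at the left (own +y) a dark steel hinge bracket carries two upright brass pintles, one above the other on one vertical line; hinge parts clear each other in swinging
- hinge_line (a point): nominal pintle axis at the lower shoulder, own (-72, 85, 30) mm of the locker, its axes. Real pintles: same x, up to 9 mm either way along locker y, unreported. Diameter 8 mm, 16 tall above round shoulders at z 30 and 120, top edge bevelled 1.5 mm. Fully seated, the door's origin is on the real axis here. Come in from the front: straight from above, the lower socket meets the upper pintle
- keeper (a point): steel keeper tongue, middle of its underside, own (-67, -60, 171.5) mm of the locker: 20 mm wide in y, it reaches to own x -75 over the shut door's top edge (z 165) with 6 mm to spare, so the door cannot be hung or lifted off when shut
- bumper (a point): middle of the front face of the black rubber bumper that stops the door at the right, own (-67, -68, 95) mm of the locker; the shut door's inner face lies on it
- stand: fixed white drying stand, 130 x 75 mm, with a slot 12 mm wide and 110 long along own x between two fences whose tops are 58 mm high; the slot floor is 12 mm high. Origin: centre of its underside. The door stands in the slot, its panel along own x.
- red_jar: spice jar with red cap, 47 mm wide, 97 tall, loose, standing inside the locker; origin centre of underside
- yellow_jar: spice jar with ochre cap, 42 mm wide, 106 tall, loose, standing inside the locker; origin centre of underside
- shaker: loose steel sugar shaker, 68 mm across, 92 tall; origin centre of underside
- cup: small loose clear dose cup, 50 mm across, 60 tall; origin centre of underside
- rest (a point): top of the rest, own (-72, -52, 18.5) mm of the locker: two round-nosed steel pins, 8 mm thick, 15 mm apart, reaching to own x -83. As the door shuts, its sagging lower edge rides up 2 mm onto them with a little resistance and friction keeps it shut
Not all that is in view belongs to the job. Of the things that look like the door, the larger one is meant.

How it is judged (in metres and radians):
On the way:
1. the door hangs fully down on both pintles, let go, while it stands open (at least about 25 degrees) (z of door in the frame of hinge_line between -0.004 and 0.004 m and horizontal distance between door and hinge_line below 0.013 m and angle between door's own z axis and vertical below 0.06 rad and x of door_edge in the frame of hinge_line below -0.06 m and contact force between the fingers and door below 0.5 N), for 0.2 s.
At the end, for the whole second after the job is handed in: the door hangs on both pintles, its origin within 4 mm of the shoulder height and within 13 mm (sideways) of the nominal hinge line, upright within 0.06 rad, shut so that its free edge is within 9 mm of the shut plane, and at rest (z of door in the frame of hinge_line between -0.004 and 0.004 m and horizontal distance between door and hinge_line below 0.013 m and angle between door's own z axis and vertical below 0.06 rad and x of door_edge in the frame of hinge_line between -0.009 and 0.009 m and y of door_edge in the frame of hinge_line below -0.12 m and angular speed of door below 0.1 rad/s); the robot touches nothing.
It fails at once if a jar in the locker is knocked over or shoved more than 3 cm (angle between any of red_jar, yellow_jar's own z axis and vertical above 0.4 rad or distance of any of red_jar, yellow_jar from where it was at the start of the episode above 0.03 m).
It fails at once if the sugar shaker or the cup is knocked over or shoved more than 3 cm (angle between any of shaker, cup's own z axis and vertical above 0.4 rad or distance of any of shaker, cup from where it was at the start of the episode above 0.03 m).
It also fails if it takes over 72 s, if anything falls off the work surface, if the arm or the gripper's body presses on something with over 40 N, if the wrist force passes 120 N, or if a joint passes its speed limit or range.

## Working session

There is one attempt and no reset: what is moved stays moved. The work goes in short steps, Python scripts to look and compute and a shell command to move; the robot and the scene stay as the last step left them, time stands still between calls to the robot, and variables do not carry over. Pictures are saved under pics/ and viewed, at most 10 in all, crops included, and the job is handed in when it is done.

```bash
mkdir -p pics
cat > h.py <<'E'
import numpy as np, cv2
from scipy.spatial.transform import Rotation as R
from station import manip
def shot(n,save=None):
    s=manip.observe(); im,d=manip.capture(n); p=manip.camera_params(n)
    K=np.array(p["K"],float);D=np.array(p["D"],float)
    if "rvec" in p:
        Rm=cv2.Rodrigues(np.array(p["rvec"],float))[0];t=np.array(p["tvec"],float).ravel()
        T=np.eye(4);T[:3,:3]=Rm.T;T[:3,3]=-Rm.T@t
    else:
        W=np.eye(4);W[:3,:3]=R.from_quat(s["tcp_rot"]).as_matrix();W[:3,3]=s["tcp_pos"];T=W@np.array(p["T_tool_cam"])
    h,w=d.shape
    uv=np.stack(np.meshgrid(np.arange(w),np.arange(h)),-1).reshape(-1,1,2).astype(np.float64)
    n_=cv2.undistortPoints(uv,K,D).reshape(h,w,2)
    P=np.concatenate([n_*d[...,None],d[...,None]],-1)@T[:3,:3].T+T[:3,3]
    P[d<=0]=np.nan
    if save: cv2.imwrite("pics/"+save,im[...,::-1])
    return im,d,P
def st():
    s=manip.observe();print({k:np.round(s[k],3).tolist() for k in("clock","qpos","tcp_pos","tcp_rot","wrist_force","opening","finger_force")})
    M=R.from_quat(s["tcp_rot"]).as_matrix();print(M.round(3).tolist())
E
python3 - <<'E'
from h import *
st()
a,d1,P1=shot("scene");b,d2,P2=shot("side")
np.savez("v.npz",a=a,P1=P1,b=b,P2=P2)
cv2.imwrite("pics/a.png",a[...,::-1]);cv2.imwrite("pics/b.png",b[...,::-1])
E
```

```text
{'clock': 0.0, 'qpos': [-1.406, 0.351, 1.652, -0.0, 1.139, -0.085], 'tcp_pos': [135.93, -532.575, 218.092], 'tcp_rot': [0.992, 0.125, -0.0, -0.001], 'wrist_force': [-0.946, -0.227, -0.377], 'opening': 93.058, 'finger_force': 0.0}
[[0.969, 0.247, -0.0], [0.247, -0.969, 0.001], [0.0, -0.001, -1.0]]
```

View pics/a.png

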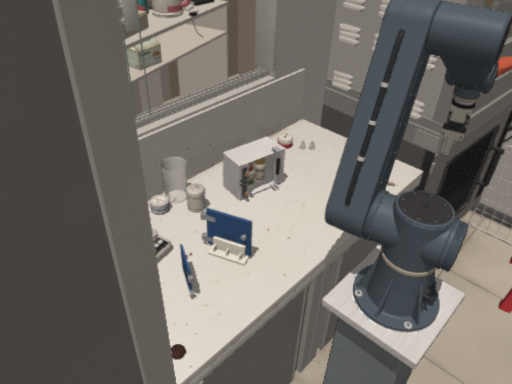

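View pics/b.png

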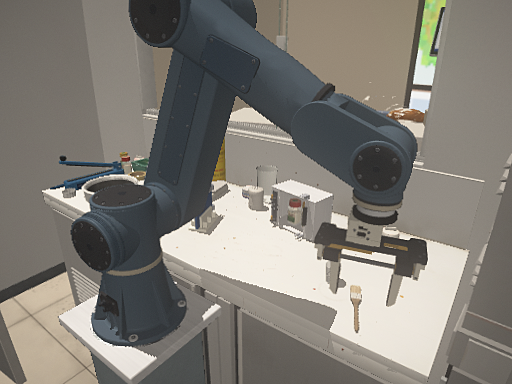

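The scene picture shows two blue door-like things: the panel in the white stand at (229,232) and a narrower one standing at (187,270). The locker is at (255,168), the shaker at (196,198) and a glass at (175,180). In the side picture the locker is at (300,210), and the arm hides the stand. I choose the panel at (229,232) and will check it in a crop with its measured size.

Run:
```python
from h import *
z=np.load("v.npz");a=z["a"];P=z["P1"]
cv2.imwrite("pics/c.png",cv2.resize(a[130:300,140:320,::-1],None,fx=3.5,fy=3.5,interpolation=cv2.INTER_CUBIC)[:600])
hsv=cv2.cvtColor(a,cv2.COLOR_RGB2HSV)
m=((hsv[...,0]>100)&(hsv[...,0]<125)&(hsv[...,1]>140)).astype(np.uint8);m[:,300:]=0
n,l,s,c=cv2.connectedComponentsWithStats(m)
for i in range(1,n):
    if s[i,4]>60:
        q=P[l==i];q=q[np.isfinite(q[:,0])]
        xy=q[:,:2];mu=np.median(xy,0);u=np.linalg.svd(xy-mu,full_matrices=False)[2][0];t=(xy-mu)@u
        print(s[i],mu.round(),u.round(3),np.percentile(t,[1,99]).round(),np.percentile(q[:,2],[1,50,99]).round())
for n,(u,v) in dict(lockTopL=(226,157),lockTopR=(265,143),backR=(283,150),top=(255,152),shaker=(196,188),cup=(159,202),glass=(175,163)).items(): print(n,P[v,u].round())
```

```text
lockTopL [717.  -1. 153.]
lockTopR [ 679. -170.  159.]
backR [ 606. -191.  151.]
top [661. -96. 158.]
shaker [718. 145.  89.]
cup [799. 252.  39.]
glass [853. 129. 124.]
```

View pics/c.png

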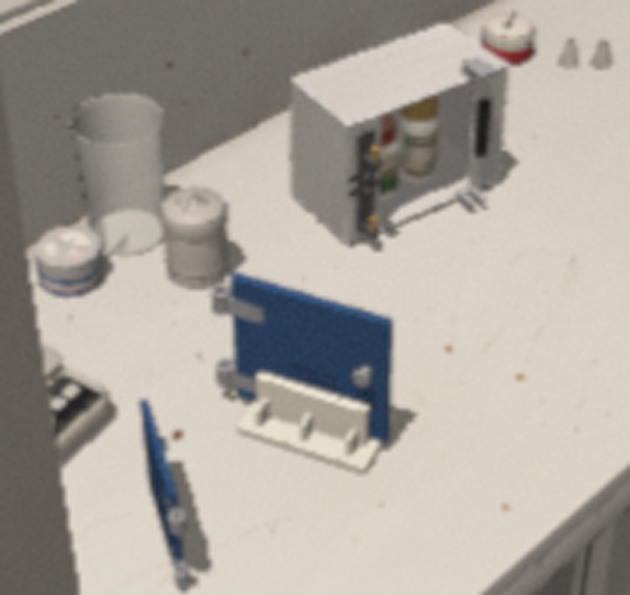

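The crop shows the chosen door in the stand with its knob at crop (362,376) and both sockets at its left end, (222,300) and (228,378). The pintles are at crop (375,152) and (375,222), and the keeper is at (480,68). The small decoy is at (160,500). The dose cup isn't identified yet. Next I measure the poses.

Run:
```python
from h import *
z=np.load("v.npz");a=z["a"].astype(int);P=z["P1"]
m=((a[...,2]>a[...,0]+30)&(a[...,2]>60)).astype(np.uint8);m[:,300:]=0;m[:190]=0
n,l,s,c=cv2.connectedComponentsWithStats(m)
for i in range(1,n):
    if s[i,4]>60:
        q=P[l==i];q=q[np.isfinite(q[:,0])]
        xy=q[:,:2];mu=np.median(xy,0);u=np.linalg.svd(xy-mu,full_matrices=False)[2][0];t=(xy-mu)@u
        print(s[i],mu.round(),u.round(3),np.percentile(t,[1,99]).round(),np.percentile(q[:,2],[1,50,99]).round())
        for pz in (1,99): print("  ends",(mu+u*np.percentile(t,pz)).round())
# locker: top face
q=P[135:200,215:290].reshape(-1,3);q=q[np.isfinite(q[:,0])]
T=q[(abs(q[:,2]-158)<4)&(q[:,0]>550)]
r=cv2.minAreaRect(T[:,:2].astype(np.float32));print("lockertop",r,cv2.boxPoints(r).round().tolist(),len(T))
# overview of loose objects heights >20 in the workspace
q=P.reshape(-1,3);idx=np.where(np.nan_to_num((q[:,2]>15)&(q[:,2]<250)&(q[:,0]>250)&(q[:,0]<900)&(abs(q[:,1])<500),nan=0))[0]
H=np.zeros(P.shape[:2],np.uint8);H.ravel()[idx]=1
n,l,s,c=cv2.connectedComponentsWithStats(H)
for i in range(1,n):
    if s[i,4]>25:
        w=P[l==i];print(s[i].tolist(),w.min(0).round(),w.max(0).round())
```

```text
[ 206  208   45   48 1040] [471. 221.] [-0.936 -0.353] [-75.  70.] [ 29. 112. 158.]
  ends [541. 248.]
  ends [405. 197.]
[181 245   9  29 101] [474. 397.] [-0.896  0.444] [-47.  55.] [ 43. 102. 109.]
  ends [516. 376.]
  ends [424. 421.]
lockertop ((674.4615478515625, -101.40003204345703), (217.45263671875, 117.95565032958984), 79.42957305908203) [[597.0, -197.0], [712.0, -219.0], [752.0, -5.0], [636.0, 16.0]] 854
[139, 82, 153, 131, 10765] [ 588. -500.   15.] [894. 281. 250.]
[200, 208, 52, 52, 1803] [402. 190.  15.] [571. 267. 160.]
[152, 228, 20, 32, 315] [598. 337.  15.] [705. 412.  43.]
[180, 244, 15, 53, 272] [407. 364.  15.] [526. 432. 110.]
```

```bash
cat >> h.py <<'E'
def go(p,yaw,tilt=None):
    """linear/twist to bring TCP to p with tool pointing down and tool x at world yaw (commanded ~ measured)"""
    s=manip.observe();M=R.from_quat(s["tcp_rot"])
    c,q=np.cos(yaw),np.sin(yaw)
    G=R.from_matrix(np.array([[c,q,0],[q,-c,0],[0,0,-1.]]))
    if tilt is not None: G=G*R.from_rotvec(np.radians(tilt))
    print("linear",(M.inv().apply(np.array(p)-s["tcp_pos"])/30).round(3).tolist(),"twist",np.degrees((M.inv()*G).as_rotvec()).round(2).tolist())
E
python3 - <<'E'
from h import *
p=manip.camera_params("wrist");print(np.array(p["T_tool_cam"]).round(2),np.array(p["K"]).round())
go([420,0,400],-0.185)
go([480,-60,400],-0.185)
E
```

```text
[[  -0.     -0.97   -0.25   68.38]
 [   1.     -0.     -0.     -1.03]
 [   0.     -0.25    0.97 -166.9 ]
 [   0.      0.      0.      1.  ]] [[307.   0. 254.]
 [  0. 307. 192.]
 [  0.   0.   1.]]
linear [13.564, -14.868, -6.044] twist [-0.06, 0.01, 24.91]
linear [15.008, -12.436, -6.047] twist [-0.06, 0.01, 24.91]
```

```bash
python3 -m jog '{"jaw":[1,1,1,1,1,1,1,1,1,1,1,1],"linear":[[1,-1,-2],[2.5,-2.3,-3],[4,-3.5,-4],[5.5,-5,-5],[7,-6.3,-6],[8.5,-7.5,-6],[10,-8.8,-6],[11.5,-10,-6],[13,-11.2,-6],[15,-12.4,-6],[15.3,-12.4,-6],[15.3,-12.4,-6]],"twist":[[0,0,2],[0,0,4],[0,0,6],[0,0,9],[0,0,12],[0,0,15],[0,0,18],[0,0,21],[0,0,24.9],[0,0,24.9],[0,0,24.9],[0,0,24.9]]}'
python3 -m jog '{"jaw":[1,1,1,1,1],"linear":[[0,0,0],[0,0,0],[0,0,0],[0,0,0],[0,0,0]],"twist":[[0,0,0],[0,0,0],[0,0,0],[0,0,0],[0,0,0]]}'
python3 - <<'E'
from h import *
st(); w,d,P=shot("wrist","w1.png"); a,_,P1=shot("scene"); b,_,P2=shot("side","b2.png"); np.savez("w1.npz",w=w,P=P,b=b,P2=P2,a=a,P1=P1)
E
```

```text
clock: 1.3
tcp_pos: [461.4, -88.8, 396.9]
tcp_rot: [0.996, -0.092, 0.0, 0.0]
wrist_force: [0.4, -1.3, -0.3]
opening: 92.9
finger_force: 0.0
clock: 1.8
tcp_pos: [460.1, -91.7, 396.9]
tcp_rot: [0.996, -0.093, 0.0, 0.0]
wrist_force: [-0.2, 0.5, 0.5]
opening: 92.9
finger_force: 0.0
{'clock': 1.8, 'qpos': [-0.296, 0.067, 1.572, -0.0, 1.502, 1.461], 'tcp_pos': [460.1, -91.7, 396.919], 'tcp_rot': [0.996, -0.093, 0.0, 0.0], 'wrist_force': [-0.198, 0.457, 0.479], 'opening': 92.939, 'finger_force': 0.0}
[[0.983, -0.185, 0.0], [-0.185, -0.983, -0.0], [0.0, 0.0, -1.0]]
```

View pics/w1.png

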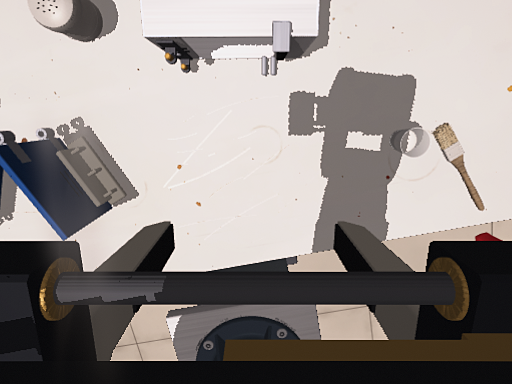

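The wrist view shows the locker at the top, with the pintles at (170,57) and (186,67) and the keeper at (282,35). The rest pins are at (268,65), the door and stand at (70,175), the shaker at (60,10) and the clear cup at (410,140).

Run:
```python
from h import *
z=np.load("w1.npz");P=z["P"];w=z["w"].astype(int)
print("cup",P[135:145:5,405:415:5].reshape(-1,3).round().tolist(), "keeper",P[30,282].round(),"shaker",P[5,60].round())
br=(w[...,0]-w[...,2]>50)&(w[...,0]>90);
for v,u in np.argwhere(br[40:80,155:200])+[40,155]: print(u,v,P[v,u].round(1),w[v,u])
q=P[:50,130:335].reshape(-1,3);T=q[np.nan_to_num(abs(q[:,2]-160)<4,nan=0)]
# front edge of top: for each column the last row on top
E=[]
for u in range(150,310):
    c=[v for v in range(0,60) if abs(P[v,u,2]-160)<3]
    if c and not 268<u<296: E.append(P[max(c),u])
E=np.array(E);k=np.polyfit(E[:,1],E[:,0],1);print("front edge x=",k,"yaw",-np.arctan(k[0]),E[0].round(1),E[-1].round(1))
# door top edge
m=np.nan_to_num((P[...,2]>120)&(P[...,0]<620)&(P[...,1]>100),nan=0).astype(bool)
q=P[m];print(len(q));mx=np.percentile(q[:,2],98);print("top z",mx)
t=q[q[:,2]>mx-4];mu=t[:,:2].mean(0);u=np.linalg.svd(t[:,:2]-mu)[2][0];s=(t[:,:2]-mu)@u;print(mu,u,(mu+u*s.min()).round(1),(mu+u*s.max()).round(1),len(t))
```

```text
cup [[442.0, -352.0, 29.0], [440.0, -362.0, 27.0], [434.0, -352.0, 27.0], [432.0, -361.0, 27.0]] keeper [ 611. -153.  177.] shaker [717. 131.  92.]
166 53 [621.5  -6.4 135.7] [156 114  63]
167 53 [621.1  -7.8 136.4] [180 128  62]
168 53 [621.3  -8.6 134.3] [156 111  51]
165 54 [620.7  -4.7 135.1] [195 152 103]
166 54 [620.2  -6.2 136.3] [211 152  68]
167 54 [620.2  -7.2 135.2] [230 169  81]
168 54 [619.6  -8.8 136.6] [217 157  73]
169 54 [619.9  -9.5 134.3] [136  93  37]
165 55 [619.2  -4.7 136.5] [195 141  72]
166 55 [618.9  -6.  137. ] [228 168  77]
167 55 [618.4  -7.5 137.9] [238 180  89]
168 55 [618.5  -8.5 136.7] [248 187  94]
169 55 [618.2  -9.8 136.8] [163 114  54]
170 55 [618.5 -10.5 134.4] [95 65 28]
165 56 [618.1  -4.4 136.5] [192 137  69]
166 56 [617.9  -5.5 136. ] [232 172  79]
167 56 [617.3  -7.2 137.7] [239 183  90]
168 56 [617.2  -8.3 137.2] [235 176  88]
169 56 [616.9  -9.6 137.3] [164 116  57]
170 56 [617.1 -10.4 135.3] [98 68 33]
165 57 [nan nan nan] [183 143 101]
166 57 [616.6  -5.4 136.8] [217 157  70]
167 57 [616.4  -6.6 136.8] [221 163  78]
168 57 [616.2  -7.9 1
[... 730 characters left out ...]
6.1  47.4] [241 184  86]
183 66 [617.7  -7.7  47.3] [252 198 100]
184 66 [617.2  -9.4  48.4] [210 152  73]
185 66 [617.7 -10.2  44. ] [114  78  36]
181 67 [616.9  -4.2  47.4] [191 146  93]
182 67 [616.8  -5.6  46.4] [230 169  77]
183 67 [616.2  -7.4  47.9] [240 180  86]
184 67 [616.3  -8.6  45.8] [182 131  62]
185 67 [616.2  -9.9  44.7] [99 69 31]
182 68 [615.3  -5.2  46.5] [155 110  57]
183 68 [615.   -6.8  46.8] [164 115  50]
184 68 [614.6  -8.5  47.2] [125  86  37]
front edge x= [1.86839801e-01 6.36754128e+02] yaw -0.18471009697359378 [637.6   1.8 161.2] [ 602.4 -185.5  159.9]
2771
top z 159.04001509526714
[471.69976796 215.74207572] [-0.93763879 -0.34761114] [537. 240.] [406.1 191.4] 775
```

Run:
```python
from h import *
go([435,200,280],0.355)
```

```text
linear [-2.625, -9.387, 3.896] twist [0.0, -0.01, -30.98]
```

```bash
python3 -m jog '{"jaw":[1,1,1,1,1,1,1,1,1,1,1,1],"linear":[[-0.3,-1,0.4],[-0.6,-2.2,0.8],[-1,-3.5,1.3],[-1.3,-4.8,1.8],[-1.7,-6,2.4],[-2.1,-7.2,3],[-2.4,-8.4,3.5],[-2.6,-9.4,3.9],[-2.6,-9.4,3.9],[-2.6,-9.4,3.9],[-2.6,-9.4,3.9],[-2.6,-9.4,3.9]],"twist":[[0,0,-3],[0,0,-7],[0,0,-11],[0,0,-15],[0,0,-19],[0,0,-23],[0,0,-27],[0,0,-31],[0,0,-31],[0,0,-31],[0,0,-31],[0,0,-31]]}'
python3 - <<'E'
from h import *
st(); w,d,P=shot("wrist","w2.png"); np.savez("w2.npz",w=w,P=P)
m=np.nan_to_num((P[...,2]>153)&(P[...,2]<162)&(P[...,1]>100)&(P[...,0]>350)&(P[...,0]<620),nan=0).astype(np.uint8)
n,l,s,c=cv2.connectedComponentsWithStats(m);i=1+s[1:,4].argmax();print(s[i])
t=P[l==i];print(np.median(t[:,2]));r=cv2.minAreaRect(t[:,:2].astype(np.float32));print(r,cv2.boxPoints(r).round(1).tolist())
m=np.nan_to_num((P[...,2]>128)&(P[...,2]<138)&(P[...,0]>510)&(P[...,0]<580),nan=0)
t=P[m>0];print("socket",len(t),t.mean(0).round(1),t.min(0).round(1),t.max(0).round(1))
E
```

```text
clock: 3.15
tcp_pos: [436.1, 199.9, 280.3]
tcp_rot: [0.984, 0.176, 0.0, -0.0]
wrist_force: [0.3, -0.2, -0.2]
opening: 93.3
finger_force: 0.0
{'clock': 3.15, 'qpos': [0.333, 0.159, 1.746, -0.0, 1.236, 1.549], 'tcp_pos': [436.071, 199.881, 280.318], 'tcp_rot': [0.984, 0.176, 0.0, -0.0], 'wrist_force': [0.261, -0.224, -0.207], 'opening': 93.332, 'finger_force': 0.0}
[[0.938, 0.347, 0.001], [0.347, -0.938, 0.0], [0.001, 0.0, -1.0]]
[ 244   51   13  166 1750]
157.6926149280883
((476.65380859375, 219.48056030273438), (152.4582977294922, 10.002148628234863), 20.683433532714844) [[403.6000061035156, 197.1999969482422], [407.1000061035156, 187.89999389648438], [549.7000122070312, 241.6999969482422], [546.2000122070312, 251.10000610351562]]
socket 253 [559.9 250.8 134.4] [550.9 241.7 128.1] [568.8 260.  136.7]
```

View pics/w2.png

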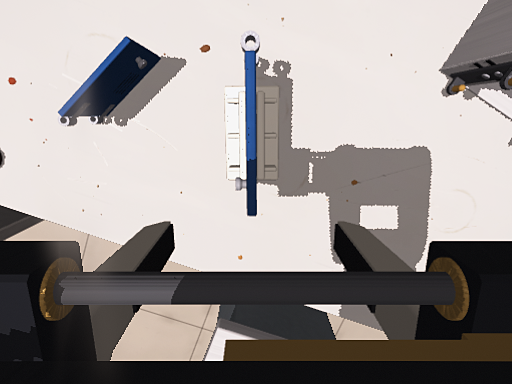

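The view is straight down on the door. Its top edge runs from (250,52) to (250,215), the socket is at (250,41) and the knob at (240,184), on the outer (left, +y) side. The edge measures 152.5 × 10 mm at z 157.7, which matches the door.

Run:
```python
from h import *
go([512.8,233.0,131],0.361)
```

```text
linear [2.778, -0.145, 4.978] twist [0.0, -0.05, -0.37]
```

```bash
python3 -m jog '{"jaw":[1,1,1,1,1,1,1,1,0.3,-0.3,-0.3,-0.3],"linear":[[1.4,-0.1,0],[2.78,-0.145,0.5],[2.78,-0.145,1.5],[2.78,-0.145,2.5],[2.78,-0.145,3.5],[2.78,-0.145,4.5],[2.78,-0.145,4.98],[2.78,-0.145,4.98],[2.78,-0.145,4.98],[2.78,-0.145,4.98],[2.78,-0.145,4.98],[2.78,-0.145,4.98]],"twist":[[0,0,-0.37],[0,0,-0.37],[0,0,-0.37],[0,0,-0.37],[0,0,-0.37],[0,0,-0.37],[0,0,-0.37],[0,0,-0.37],[0,0,-0.37],[0,0,-0.37],[0,0,-0.37],[0,0,-0.37]]}' 40
python3 -m jog '{"jaw":[-1,-1,-1,-1,-1,-1,-1,-1],"linear":[[0,0,0],[0,0,0],[0,0,0],[0,0,0],[0,0,0],[0,0,0],[0,0,0],[0,0,0]],"twist":[[0,0,0],[0,0,0],[0,0,0],[0,0,0],[0,0,0],[0,0,0],[0,0,0],[0,0,0]]}' 40
```

```text
clock: 4.4
tcp_pos: [512.7, 234.0, 131.2]
tcp_rot: [0.984, 0.18, 0.001, -0.0]
wrist_force: [0.4, 0.4, 1.6]
opening: 65.5
finger_force: 0.0
clock: 5.2
tcp_pos: [512.6, 233.4, 130.4]
tcp_rot: [0.984, 0.181, 0.0, 0.001]
wrist_force: [1.0, -2.3, -1.2]
opening: 9.8
finger_force: 39.9
```

```bash
python3 -m jog '{"jaw":[-1,-1,-1,-1,-1,-1,-1,-1],"linear":[[0,0,-0.2],[0,0,-0.5],[0,0,-0.9],[0,0,-1.3],[0,0,-1.7],[0,0,-2.1],[0,0,-2.3],[0,0,-2.3]],"twist":[[0,0,0],[0,0,0],[0,0,0],[0,0,0],[0,0,0],[0,0,0],[0,0,0],[0,0,0]]}'
python3 - <<'E'
from h import *
st();go([529.5,9.3,183],-0.185)
E
```

```text
clock: 6.0
tcp_pos: [512.7, 234.3, 200.5]
tcp_rot: [0.984, 0.18, 0.001, -0.0]
wrist_force: [-0.1, -0.5, -1.9]
opening: 9.5
finger_force: 40.0
{'clock': 6.0, 'qpos': [0.346, 0.394, 1.637, 0.0, 1.109, 1.554], 'tcp_pos': [512.679, 234.283, 200.528], 'tcp_rot': [0.984, 0.18, 0.001, -0.0], 'wrist_force': [-0.052, -0.498, -1.947], 'opening': 9.476, 'finger_force': 39.964}
[[0.935, 0.355, 0.002], [0.355, -0.935, 0.001], [0.002, -0.0, -1.0]]
linear [-2.138, 7.21, 0.577] twist [-0.05, -0.1, 31.39]
```

```bash
python3 -m jog '{"jaw":[-1,-1,-1,-1,-1,-1,-1,-1,-1,-1,-1,-1],"linear":[[-0.2,0.4,0],[-0.4,1.2,0],[-0.7,2.1,0],[-1,3,0],[-1.2,3.9,0.1],[-1.4,4.8,0.2],[-1.7,5.7,0.3],[-1.9,6.5,0.4],[-2.14,7,0.58],[-2.14,7.21,0.58],[-2.14,7.21,0.58],[-2.14,7.21,0.58]],"twist":[[0,0,2],[0,0,5],[0,0,8],[0,0,12],[0,0,16],[0,0,20],[0,0,24],[0,0,28],[0,0,31.4],[0,0,31.4],[0,0,31.4],[0,0,31.4]]}'
python3 -m jog '{"jaw":[-1,-1,-1],"linear":[[0,0,0],[0,0,0],[0,0,0]],"twist":[[0,0,0],[0,0,0],[0,0,0]]}'
python3 - <<'E'
from h import *
st(); w,d,P=shot("wrist"); np.savez("w3.npz",w=w,P=P)
c=w[0:220,150:360];cv2.imwrite("pics/w3.png",cv2.resize(c[...,::-1],None,fx=2.7,fy=2.7,interpolation=cv2.INTER_CUBIC))
m=np.nan_to_num((P[...,2]>168)&(P[...,2]<178)&(P[...,0]>540),nan=0)>0
vv,uu=np.nonzero(m);print("pix",uu.min(),uu.max(),vv.min(),vv.max());t=P[m];print(t.mean(0).round(1),t.min(0).round(1),t.max(0).round(1))
m=np.nan_to_num((P[...,2]>203)&(P[...,2]<215),nan=0).astype(np.uint8);m[230:]=0
t=P[m>0];print(np.median(t[:,2]));r=cv2.minAreaRect(t[:,:2].astype(np.float32));print(r,cv2.boxPoints(r).round(1).tolist())
E
```

```text
clock: 7.2
tcp_pos: [529.0, 9.3, 182.0]
tcp_rot: [0.996, -0.092, -0.0, -0.0]
wrist_force: [0.0, -0.2, -2.1]
opening: 9.4
finger_force: 40.0
clock: 7.5
tcp_pos: [529.1, 9.3, 182.0]
tcp_rot: [0.996, -0.092, 0.0, -0.0]
wrist_force: [-0.1, 0.0, -2.1]
opening: 9.4
finger_force: 40.0
{'clock': 7.5, 'qpos': [-0.07, 0.355, 1.744, 0.0, 1.042, 1.685], 'tcp_pos': [529.058, 9.332, 182.046], 'tcp_rot': [0.996, -0.092, 0.0, -0.0], 'wrist_force': [-0.095, 0.035, -2.06], 'opening': 9.443, 'finger_force': 39.964}
[[0.983, -0.183, 0.0], [-0.183, -0.983, 0.0], [0.0, -0.0, -1.0]]
pix 245 511 6 165
[ 601.6 -116.4  172.7] [ 566.7 -144.5  168. ] [624.1   8.  177.6]
209.4141302972147
((554.46435546875, 5.679866313934326), (9.671577453613281, 25.41950225830078), 79.66334533691406) [[541.0999755859375, 3.200000047683716], [566.0999755859375, -1.399999976158142], [567.7999877929688, 8.199999809265137], [542.7999877929688, 12.699999809265137]]
```

View pics/w3.png

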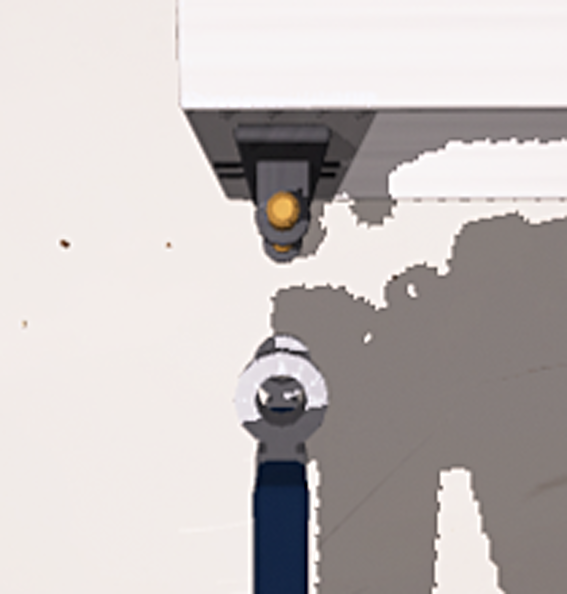

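The crop shows the upper pintle's brass tip at (283,209), the lower pintle at (282,247), and the held socket ring centred at (282,395). They are nearly in line in y. Next I measure both from the same frame.

```bash
cat > meas.py <<'E'
from h import *
def meas():
    w,d,P=shot("wrist"); s=manip.observe(); M=R.from_quat(s["tcp_rot"])
    sub=np.zeros(d.shape,bool); sub[90:175,225:285]=True
    zt=s["tcp_pos"][2]-108.4+112
    m=sub&(np.nan_to_num(abs(P[...,2]-zt)<4,nan=0)>0)
    t=P[m];c,r=cv2.minEnclosingCircle(t[:,:2].astype(np.float32)); print("socket",np.round(c,1),"r",round(r,1),"z",np.median(t[:,2]).round(1))
    wi=w.astype(int);br=(wi[...,0]-wi[...,2]>60)&(wi[...,0]>100);br[:, :225]=0;br[:,285:]=0
    for lo,hi in((130,141),(40,50)):
        m=br&(np.nan_to_num((P[...,2]>lo)&(P[...,2]<hi),nan=0)>0)
        if m.sum()>4:
            t=P[m];e=cv2.minEnclosingCircle(t[:,:2].astype(np.float32));print("pintle",len(t),np.round(e[0],1),"r",round(e[1],1),"mean",t.mean(0).round(1))
            print("  pintle-socket in tool axes",(M.inv().apply(np.r_[np.array(e[0])-c,0])).round(1))
    return w,P
if __name__=="__main__": st();meas()
E
python3 meas.py
```

```text
{'clock': 7.55, 'qpos': [-0.071, 0.355, 1.744, 0.0, 1.042, 1.685], 'tcp_pos': [529.08, 9.219, 182.041], 'tcp_rot': [0.996, -0.092, 0.0, -0.0], 'wrist_force': [0.212, -0.197, -2.59], 'opening': 10.031, 'finger_force': 39.964}
[[0.983, -0.184, 0.0], [-0.184, -0.983, 0.0], [0.0, -0.0, -1.0]]
socket [575.3   1.5] r 12.4 z 186.5
pintle 114 [618.1  -6.7] r 3.9 mean [618.1  -6.8 136.5]
  pintle-socket in tool axes [43.6  0.2  0. ]
pintle 7 [615.2  -5.9] r 2.4 mean [614.9  -6.2  45.8]
  pintle-socket in tool axes [40.6 -0.   0. ]
```

```bash
python3 -m jog '{"jaw":[-1,-1,-1,-1,-1,-1,-1,-1,-1,-1],"linear":[[0,0,0.3],[0,0,0.6],[0.2,0,0.6],[0.4,0,0.6],[0.6,0,0.6],[0.8,0,0.6],[1,0,0.6],[1.2,0,0.6],[1.34,0,0.6],[1.34,0,0.6]],"twist":[[0,0,0],[0,0,0],[0,0,0],[0,0,0],[0,0,0],[0,0,0],[0,0,0],[0,0,0],[0,0,0],[0,0,0]]}'
python3 - <<'E'
from meas import *
st();w,P=meas();np.savez("w4.npz",w=w,P=P)
c=w[60:190,190:320];cv2.imwrite("pics/w4.png",cv2.resize(c[...,::-1],None,fx=4.5,fy=4.5,interpolation=cv2.INTER_CUBIC))
E
```

```text
clock: 8.6
tcp_pos: [569.1, 1.4, 163.9]
tcp_rot: [0.996, -0.093, 0.0, -0.0]
wrist_force: [-0.2, -0.1, -1.5]
opening: 9.4
finger_force: 40.0
{'clock': 8.6, 'qpos': [-0.079, 0.446, 1.656, 0.0, 1.04, 1.677], 'tcp_pos': [569.058, 1.354, 163.932], 'tcp_rot': [0.996, -0.093, 0.0, -0.0], 'wrist_force': [-0.206, -0.129, -1.481], 'opening': 9.44, 'finger_force': 39.964}
[[0.983, -0.184, 0.0], [-0.184, -0.983, 0.0], [0.0, -0.0, -1.0]]
socket [615.3  -6.4] r 12.3 z 168.4
pintle 34 [618.7  -7.1] r 2.4 mean [618.2  -7.  136.9]
  pintle-socket in tool axes [ 3.4  0.1 -0. ]
```

View pics/w4.png

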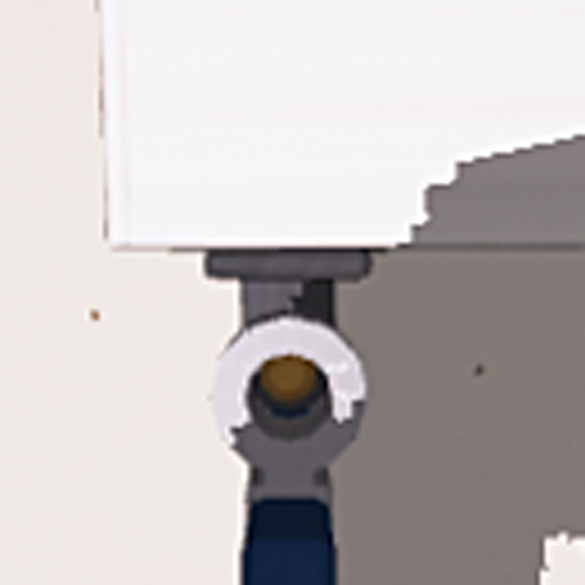

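Through the bore I can see the brass tip at crop (290,378); the socket ring is centred at about (289,394). Sideways alignment is good. Next I fit the ring.

Run:
```python
from h import *
P=np.load("w4.npz")["P"]
sub=np.zeros(P.shape[:2],bool);sub[100:175,225:285]=1
t=P[sub&(np.nan_to_num(abs(P[...,2]-168.4)<2.5)>0)]
x=np.array([.983,-.184]);y=np.array([-.184,-.983]);q=np.c_[t[:,:2]@x,t[:,:2]@y];o=np.array([618.2,-7.8]);q-=[o@x,o@y]
from scipy.optimize import minimize
f=lambda c:-np.sum((lambda r:(r<9.2)&(r>4.8))(np.hypot(*(q-c).T)))
b=[(f((i,j)),i,j) for i in np.arange(-4,4,.25) for j in np.arange(-3,3,.25)];m=min(b)[0]
g=np.array([k[1:] for k in b if k[0]<=m*.995]);print("ring centre rel expected, tool axes",g.mean(0),len(q),m)
p=np.array([618.1,-6.8])-o;print("pintle rel expected",p@x,p@y)
k=q[:,0]>3;print("front extent",q[:,0].max(),"y",q[:,1].min(),q[:,1].max())
A=P[sub&(np.nan_to_num((P[...,2]>186)&(P[...,2]<197))>0)];c=np.polyfit(A[:,:2]@x,A[:,2],1);print("top edge slope",c[0])
```

```text
ring centre rel expected, tool axes [ 0.   -0.75] 781 -660
pintle rel expected -0.28230000000002237 -0.9645999999999958
front extent 9.246617681855582 y -9.540055462965611 7.977278162633269Traceback (most recent call last):
  File "<stdin>", line 12, in <module>
    raise TypeError("expected non-empty vector for x")
TypeError: expected non-empty vector for x
```

Ring and pintle agree within 0.3 mm. I lower slowly.

```bash
python3 -m jog '{"jaw":[-1,-1,-1,-1,-1,-1,-1,-1],"linear":[[0,0,0.1],[0,0,0.2],[0,0,0.28],[0,0,0.33],[0,0,0.38],[0,0,0.43],[0,0,0.47],[0,0,0.47]],"twist":[[0,0,0],[0,0,0],[0,0,0],[0,0,0],[0,0,0],[0,0,0],[0,0,0],[0,0,0]]}'
```

```text
clock: 9.45
tcp_pos: [568.5, 1.5, 149.7]
tcp_rot: [0.996, -0.093, -0.0, -0.0]
wrist_force: [0.2, 0.4, -2.3]
opening: 9.6
finger_force: 40.0
```

```bash
python3 -m jog '{"jaw":[-1,-1,-1,-1,-1,-1,-1,-1],"linear":[[0,0,0.07],[0,0,0.14],[0,0,0.2],[0,0,0.26],[0,0,0.31],[0,0,0.35],[0,0,0.37],[0,0,0.37]],"twist":[[0,0,0],[0,0,0],[0,0,0],[0,0,0],[0,0,0],[0,0,0],[0,0,0],[0,0,0]]}'
```

```text
clock: 10.25
tcp_pos: [568.6, 1.5, 138.7]
tcp_rot: [0.996, -0.093, -0.0, -0.0]
wrist_force: [-0.0, -0.2, -2.3]
opening: 9.6
finger_force: 40.0
```

```bash
python3 -m jog '{"jaw":[-1,-1,-1,-1],"linear":[[0,0,0.03],[0,0,0.06],[0,0,0.08],[0,0,0.08]],"twist":[[0,0,0],[0,0,0],[0,0,0],[0,0,0]]}'
```

```text
clock: 10.65
tcp_pos: [568.7, 1.5, 138.0]
tcp_rot: [0.996, -0.092, 0.0, -0.0]
wrist_force: [-7.8, 1.1, 15.0]
opening: 9.6
finger_force: 40.0
```

Contact came at the expected seat height, so I let go.

```bash
python3 -m jog '{"jaw":[-0.7,-0.5,-0.3,-0.3,-0.3,-0.3,-0.3,-0.3],"linear":[[0,0,0],[0,0,0],[0,0,0],[0,0,0],[0,0,0],[0,0,0],[0,0,0],[0,0,0]],"twist":[[0,0,0],[0,0,0],[0,0,0],[0,0,0],[0,0,0],[0,0,0],[0,0,0],[0,0,0]]}'
python3 - <<'E'
from h import *
st();w,d,P=shot("wrist")
m=np.nan_to_num((P[...,2]>154)&(P[...,2]<170)&(P[...,0]<612)).astype(np.uint8);m[235:]=0;m[:,:200]=0;m[:,310:]=0
t=P[m>0];r=cv2.minAreaRect(t[:,:2].astype(np.float32));print("top z",np.median(t[:,2]),cv2.boxPoints(r).round(1).tolist())
t=P[np.nan_to_num((P[...,2]>138)&(P[...,2]<147)&(P[...,0]>600)&(P[...,0]<632)&(abs(P[...,1]+7)<14))>0];print("sock",len(t),np.median(t,0).round(1))
E
```

```text
clock: 11.45
tcp_pos: [568.6, 1.5, 136.4]
tcp_rot: [0.996, -0.093, 0.0, 0.0]
wrist_force: [0.1, 0.5, 0.1]
opening: 32.7
finger_force: 0.0
{'clock': 11.45, 'qpos': [-0.079, 0.48, 1.679, -0.0, 0.982, 1.677], 'tcp_pos': [568.609, 1.46, 136.392], 'tcp_rot': [0.996, -0.093, 0.0, 0.0], 'wrist_force': [0.062, 0.485, 0.075], 'opening': 32.737, 'finger_force': 0.0}
[[0.983, -0.184, 0.0], [-0.184, -0.983, -0.0], [0.0, -0.0, -1.0]]
top z 165.07395856527728 [[570.7999877929688, -27.0], [600.0, -32.20000076293945], [609.7999877929688, 23.0], [580.5999755859375, 28.200000762939453]]
sock 944 [615.8  -7.  142.9]
```

The door is seated: its top is at 165 and the socket top at 143. Now I lift out, shut the fingers and go round to the outer (+y) side.

```bash
python3 -m jog '{"jaw":[-0.3,-0.3,-0.3,-0.3,-1,-1,-1,-1,-1,-1,-1,-1],"linear":[[0,0,-0.5],[0,0,-1],[0,0,-1.5],[0,0,-2],[-0.5,-0.4,-2],[-1,-0.9,-2],[-1.5,-1.4,-2],[-2,-1.67,-2],[-2,-1.67,-1.4],[-2,-1.67,-0.7],[-2,-1.67,0.3],[-2,-1.67,-0.3]],"twist":[[0,0,0],[0,0,0],[0,0,0],[0,0,0],[0,0,0],[0,0,0],[0,0,0],[0,0,0],[0,0,0],[0,0,0],[0,0,0],[0,0,0]]}' 20
python3 - <<'E'
from h import *
st();w,d,P=shot("scene","s5.png")
w,d,P=shot("wrist","w5.png")
s=manip.observe();o=np.array([618.1,-7]);v=np.array(s["tcp_pos"])[:2]-o;print("ex,ey",v@[.983,-.184],v@[.184,.983])
E
```

```text
clock: 12.7
tcp_pos: [515.8, 61.7, 140.6]
tcp_rot: [0.996, -0.093, -0.005, 0.001]
wrist_force: [0.0, 0.5, 0.5]
opening: 0.3
finger_force: 0.0
{'clock': 12.7, 'qpos': [0.029, 0.399, 1.799, -0.0, 0.954, 1.785], 'tcp_pos': [515.846, 61.661, 140.63], 'tcp_rot': [0.996, -0.093, -0.005, 0.001], 'wrist_force': [0.008, 0.504, 0.529], 'opening': 0.347, 'finger_force': 0.0}
[[0.983, -0.184, -0.009], [-0.184, -0.983, -0.0], [-0.009, 0.002, -1.0]]
ex,ey -109.54275579978832 49.51250225190745
```

View pics/w5.png

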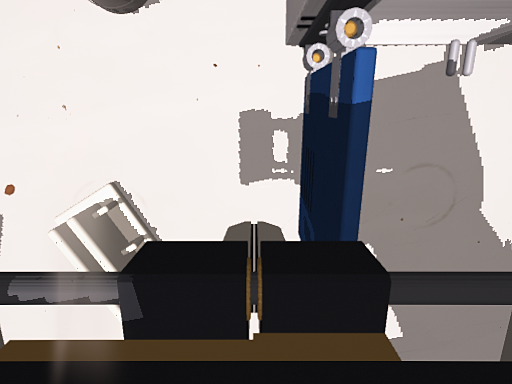

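The picture shows the door hanging open with a brass tip in each socket, at (353,28) and (318,57). The shut fingers are at (254,230) on the door's outer side. Now I push it in an arc.

```bash
python3 -m jog '{"jaw":[-1,-1,-1,-1,-1,-1,-1,-1,-1,-1,-1,-1],"linear":[[0,0.2,0.3],[0,0.5,0.5],[0,0.8,0.5],[0,1,0.5],[0,1.2,0.5],[0,1.4,0.5],[0,1.6,0.5],[0,1.8,0.5],[0,2,0.5],[0,2.25,0.5],[0,2.5,0.5],[0.1,2.8,0.5]],"twist":[[0,0,0],[0,0,0],[0,0,0],[0,0,0],[0,0,0],[0,0,0],[0,0,0],[0,0,0],[0,0,0],[0,0,0],[0,0,0],[0,0,0]]}'
python3 -m jog '{"jaw":[-1,-1,-1,-1,-1,-1,-1,-1,-1],"linear":[[0.1,0.2,0],[0.2,0.4,0],[0.33,0.6,0],[0.46,0.8,0],[0.6,1,0],[0.74,1.2,0],[0.88,1.4,0],[1,1.55,0],[1.15,1.7,0]],"twist":[[0,0,0],[0,0,0],[0,0,0],[0,0,0],[0,0,0],[0,0,0],[0,0,0],[0,0,0],[0,0,0]]}'
```

```text
clock: 14.0
tcp_pos: [506.1, -21.9, 130.4]
tcp_rot: [0.996, -0.092, -0.0, -0.0]
wrist_force: [0.3, 0.0, 0.1]
opening: 0.6
finger_force: 0.1
clock: 14.9
tcp_pos: [531.0, -78.3, 130.4]
tcp_rot: [0.996, -0.093, -0.0, -0.0]
wrist_force: [0.5, 0.4, -0.2]
opening: 0.3
finger_force: 0.1
```

```bash
python3 -m jog '{"jaw":[-1,-1,-1,-1,-1,-1,-1,-1,-1,-1,-1,-1],"linear":[[0.2,0.13,0],[0.4,0.26,0],[0.6,0.38,0],[0.8,0.48,0],[1,0.58,0],[1.15,0.64,0],[1.3,0.7,0],[1.45,0.74,0],[1.6,0.78,0],[1.75,0.8,0],[1.85,0.82,0],[1.85,0.82,0]],"twist":[[0,0,0],[0,0,0],[0,0,0],[0,0,0],[0,0,0],[0,0,0],[0,0,0],[0,0,0],[0,0,0],[0,0,0],[0,0,0],[0,0,0]]}'
python3 - <<'E'
from h import *
w,d,P=shot("wrist")
m=np.nan_to_num((P[...,2]>155)&(P[...,2]<169)&(P[...,0]<640)).astype(np.uint8);m[235:]=0
w_,d_,S=shot("scene","s6.png")
s=manip.observe();v=np.array(s["tcp_pos"])[:2]-[618.1,-7];print("ex,ey",v@[.983,-.184],v@[.184,.983])
E
```

```text
clock: 16.1
tcp_pos: [581.2, -112.3, 130.3]
tcp_rot: [0.996, -0.093, 0.0, 0.0]
wrist_force: [-0.1, 0.4, 0.6]
opening: 0.8
finger_force: 0.0
ex,ey -17.269176378407185 -110.31791177173254
```

```bash
python3 -m jog '{"jaw":[-1,-1,-1,-1,-1],"linear":[[0.05,0,0],[0.1,0,0],[0.15,0,0],[0.18,0,0],[0.18,0,0]],"twist":[[0,0,0],[0,0,0],[0,0,0],[0,0,0],[0,0,0]]}'
python3 - <<'E'
from h import *
w,d,P=shot("scene","s7.png");e=np.array([.983,-.184]);f=np.array([.184,.983])
cv2.imwrite("pics/s7c.png",cv2.resize(w[120:220,210:310,::-1],None,fx=5.5,fy=5.5,interpolation=cv2.INTER_CUBIC))
a=w.astype(int);m=(a[...,2]>a[...,0]+25)&(P[...,0]>560)&(P[...,0]<640)&(P[...,1]<30)
t=P[m];t=t[np.isfinite(t[:,0])];q=t[:,:2]-[618.1,-7];ex,ey=q@e,q@f
for lo in range(-170,0,20):
    k=(ey>lo)&(ey<=lo+20)
    if k.sum()>3: print(lo,k.sum(),"ex med",np.median(ex[k]).round(1),"z",np.percentile(t[k,2],[2,98]).round())
s=manip.observe();v=np.array(s["tcp_pos"])[:2]-[618.1,-7];print("ex,ey",v@e,v@f)
E
```

```text
clock: 16.7
tcp_pos: [585.8, -113.2, 130.3]
tcp_rot: [0.996, -0.092, -0.0, -0.0]
wrist_force: [-3.4, -0.0, 1.9]
opening: 0.6
finger_force: 1.7
-170 63 ex med -2.6 z [ 27. 163.]
-150 85 ex med -4.3 z [ 26. 146.]
-130 76 ex med -3.8 z [ 25. 109.]
-110 108 ex med -3.8 z [ 25. 152.]
-90 139 ex med -3.8 z [ 27. 163.]
-70 140 ex med -3.5 z [ 26. 162.]
-50 106 ex med -3.6 z [ 27. 164.]
-30 90 ex med -3.3 z [ 27. 164.]
ex,ey -12.142550445319984 -110.33839025588131
```

View pics/s7c.png

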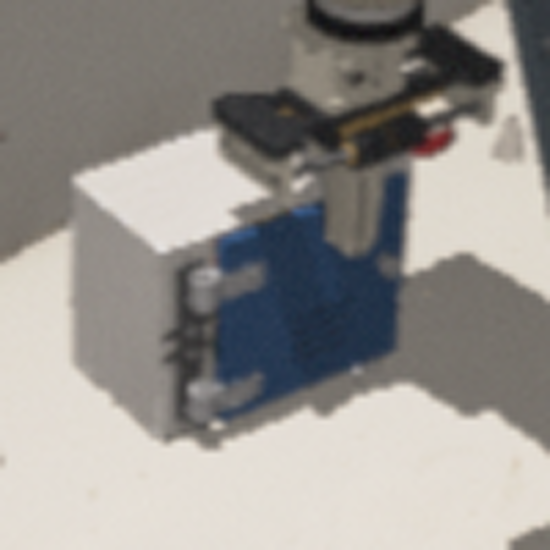

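The picture shows the door shut flush across the locker front, with the fingers on it at (355,215). Its outer face is within about 1 mm of the shut plane along its whole length. I press a touch more, then back off.

```bash
python3 -m jog '{"jaw":[-1,-1,-1,-1,-1,-1,-1,-1,-1,-1,-1,-1],"linear":[[0.05,0,0],[0.08,0,0],[0.08,0,0],[0,0,0],[-0.2,0,0],[-0.6,0,0],[-1.2,0,0],[-2,0,0],[-3,0,0],[-3.5,0,0],[-3.5,0,0],[-3.5,0,0]],"twist":[[0,0,0],[0,0,0],[0,0,0],[0,0,0],[0,0,0],[0,0,0],[0,0,0],[0,0,0],[0,0,0],[0,0,0],[0,0,0],[0,0,0]]}'
python3 - <<'E'
from h import *
w,d,P=shot("scene");e=np.array([.983,-.184]);f=np.array([.184,.983])
a=w.astype(int);m=(a[...,2]>a[...,0]+25)&(P[...,0]>540)&(P[...,0]<640)&(P[...,1]<30)
t=P[m];t=t[np.isfinite(t[:,0])];q=t[:,:2]-[618.1,-7];ex,ey=q@e,q@f
for lo in range(-170,0,20):
    k=(ey>lo)&(ey<=lo+20)
    if k.sum()>3: print(lo,k.sum(),"ex med",np.median(ex[k]).round(1),"z",np.percentile(t[k,2],[2,98]).round())
st()
E
```

```text
clock: 17.95
tcp_pos: [483.7, -94.1, 130.8]
tcp_rot: [0.996, -0.093, 0.001, 0.0]
wrist_force: [0.2, -0.8, 0.1]
opening: 0.4
finger_force: 0.0
-170 32 ex med -3.8 z [25. 75.]
-150 57 ex med -4.3 z [23. 95.]
-130 77 ex med -4.4 z [ 26. 114.]
-110 106 ex med -3.4 z [ 25. 133.]
-90 137 ex med -3.7 z [ 25. 165.]
-70 134 ex med -3.6 z [ 29. 164.]
-50 116 ex med -4.0 z [ 27. 164.]
-30 88 ex med -3.0 z [ 26. 166.]
{'clock': 18.0, 'qpos': [-0.287, 0.366, 1.881, 0.0, 0.894, 1.47], 'tcp_pos': [483.956, -94.133, 130.67], 'tcp_rot': [0.996, -0.093, 0.001, 0.0], 'wrist_force': [0.626, -0.144, 0.249], 'opening': 0.749, 'finger_force': 0.0}
[[0.983, -0.184, 0.001], [-0.184, -0.983, -0.0], [0.002, 0.0, -1.0]]
```

The door stays shut with the arm clear, so I hand in.

```bash
python3 -c "from station import manip; print(manip.close_job())"
```

```text
the job is handed in; nothing more can be done
None
```

The blue door is hung fully down on both pintles and shut flush to within about 1 mm, and it stayed shut after the arm backed off. I handed the job in at about 18 s; the verdict was not reported back, and I didn't re-measure the jars, shaker or cup at the end.

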